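Close the keyed lid of the paste pot and swing its catch over

ROBOT

A 6-joint arm with a two-finger parallel gripper is mounted at the origin on the work surface. World frame = base frame: x ahead of the robot, y to its left, z up, the work surface at z = 0. Lengths are in m, angles in degrees, forces in N, time in s.
With the tool pointing down it reaches from about 0.275 to 0.85 m from the base axis. Payload 19 kg.
Tool frame: the origin (TCP) lies where the fingers leave the gripper's body, on its centre line; the fingertips stand 73 mm ahead of it and the grasp point (between the pads) lies 54 mm ahead of it; z points along the fingers, y is the direction in which the jaws open and shut (so a half turn about z gives the same grasp; the last joint's range is limited). The gripper opens to 85 mm and grips with 20 to 120 N. Pads are 22 mm wide; open, the fingers measure 114 mm over their backs; the gripper's body (76 mm by 85 mm) begins 54 mm behind the grasp point. The pads swing forward as they close: fully open they stand 13 mm farther back than shut.
Start: joints at [56.837, 8.623, 82.357, -0, 89.026, -7.678], TCP at [0.247, 0.519, 0.304] pointing down, gripper open.
Joint ranges: [-160.23, 160.23], [-39.13, 120.54], [6.94, 153.29], [-79.49, 259.48], [9.18, 160.14], [-161.06, 161.06]. Speed limits (degrees/s): [108.29, 108.29, 127.2, 172.46, 172.46, 172.46].

INTERFACE

Orientations are given as [roll, pitch, yaw] about the fixed x, y, z axes, in that order (R = Rz(yaw) Ry(pitch) Rx(roll)).
In Python, from plant import env gives the robot as it stands.
- The arm moves only by the shell command python3 -m pendant 'ROWS' [FORCE]. ROWS is JSON, one flat list of numbers, 5 for each row, row after row: the finger opening in m, from 0 to 0.0854, then the shift along the tool's x, y, z in m, then the turn about the tool's z in degrees. A call has 1 to 5 rows; each row is the pose to reach, as a shift and turn from the pose commanded when the call began, along the tool's axes at that moment; what a row does not reach only later rows make up. A row lasts 1/10 s, in which the tool goes at most 50 mm and 8.59 degrees, less where a joint would pass 70% of its speed; a pose out of reach is approached as far as the arm can. A call with a gripper value outside its range is refused whole. The fingers move at their own pace and stop on an object; FORCE is the grip in N (left out, the last holds). Time passes only in rows, so rows that repeat a pose let the fingers close. It gives the time, the measured TCP pose, the force and the opening at its end, in the units of the state.
- env.sense(): the state, without advancing time (a new reading comes with each control period).
- env.grab_frame(name): name is "scene" or "top" or "wrist"; returns the picture (480x640x3 uint8, red, green, blue); there is no depth.
- env.calibration(name): a dict with "fx", "fy", "cx", "cy" (pixels), "k1" (the pictures are not rectified: a ray, as slopes to the right and down, at radius r is drawn at 1 + k1 r^2 times it, then the intrinsics apply), "pose" (4x4, takes a point from camera to world coordinates). Camera axes: x right, y up, looking along -z (the intrinsics and any distortion apply to the point x, -y, -z); pixel columns grow to the right and rows downward; lengths in m; the calibration is good to about 2 mm. A picture is of the moment at which its call begins: read the wrist's pose just before it. calibration takes no time and is no camera call; for the wrist camera it gives the pose at the moment of the call.
- env.finish_job(): hands the job in, once; it reports no verdict.
The state is a dict: "time": time; "joint_positions": joint angles; "qvel": joint speeds; "effort": joint torques, N m; "tcp_pos": TCP position; "ee_rot": TCP orientation; "wrist_force": force on the tool from outside, world axes, zero at the start; "wrist_torque": the same for the moment, N m; "grip_width": finger opening in m.
Only numpy, scipy, OpenCV 4.12 (cv2) and the standard library are available. Lean on these libraries where they do the work, as an engineer would, in place of code of your own. Each camera call takes 0.05 s, during which the arm holds its last target.

TASK

Close the paste pot: turn the wooden lid round on the rim, without lifting it off, until its key drops into the notch and the lid sits down flat. Then swing the brass catch fully in over the lid's tab, and leave the bottle and the paperweight where they are.

Things in the scene. Friction and masses are not known exactly. Their poses are not given: they have to be found in the camera images.
- pot: White ceramic pot, 152 mm across, 70 mm high, fixed to the table. Origin: centre of its underside; z up; x points from its centre to the notch in its rim. The flat rim at 70 mm height is a ring from 52.5 to 76 mm radius; the notch cuts its outer half, 40 mm wide, 9 mm deep. Opposite, the rim's inner half has one wide recess (about 72 degrees) for the lid's inner lug.
- lid: Loose waxed wooden lid, 0.3 kg. Origin: on its axis at the disc's underside; x towards its key. Disc 134 mm across, 10 mm thick; a plug under it (103 mm across, 14 mm deep) in the pot's 105 mm bore centres it; it turns freely either way. Starts level, riding on key and inner lug 7 mm above home, 0.8 rad or more from the notch. Home, its origin is 70 mm above the pot's and it cannot turn.
- key (a point): Middle of the lid's key, 70 mm from the lid's axis, level with the disc's underside. The key, 36 mm wide and 7 mm deep, hangs under a tab that juts out to 80 mm radius. This point is 77 mm above the table while the lid rides on the rim, 70 mm when home. Only over the notch does the lid drop, by its own weight (2 mm play each side, so pass slowly).
- bar (a point): Top centre of the straight upright bar for turning the lid. It stands on the disc through the centre, along the lid's x: 100 mm long, 16 mm thick, 32 mm high; its top is 42 mm above the lid's origin. Pushing it sideways near an end with about 1 to 2 N turns the lid.
- notch (a point): Point in the middle of the pot's notch, 70 mm from the pot's axis, at rim height (70 mm). The key point coincides with it when the lid is home.
- catch (a joint): Angle of the brass catch, a flat arm 55 x 14 x 6 mm turning level about an upright pivot beside the notch, underside at 82.5 mm height. 0 = fully in against its stop, over the lid's tab; grows counter-clockwise from above as it swings out, up to 1.9. Starts at 1.1 to 1.6, stays where left, 1 N at the stub moves it. Passes 2.5 mm above the tab of a seated lid; a raised tab blocks it.
- pivot (a point): Point on the axis of the catch's pivot, at the underside of the arm. In the pot's frame at x 86 mm, y 50 mm.
- catch_stub (a point): Top centre of the round upright stub near the free end of the catch, 50 mm from the pivot axis: 12 mm in diameter, standing 28 mm above the arm, its top at 116 mm height. Push it sideways to swing the catch.
- ink_bottle: Brown glass ink bottle with a black cap and paper label, 58 mm across, 125 mm high, loose, standing about 165 mm to the side of the pot. Origin: centre of its underside. To be left alone.
- paperweight: Brass bar paperweight, 200 x 22 x 14 mm, loose, lying on the other side of the pot. Origin: centre of its underside, x along its length. To be left alone.
Mind the look-alikes: they are no part of the job. There is more than one size of the lid; the one meant has the size given above.

How it is judged (in metres and radians):
On the way, in this order (a step that is already met when the one before it is completed fails the run):
1. the lid's key is down in the notch and the lid flat on the rim, the catch still out (distance between key and notch below 0.005 m and z of lid in the frame of pot below 0.073 m and angle between lid's own z axis and vertical below 0.03 rad and value of joint catch above 0.5 rad), for 0.2 s.
2. the catch is fully in over the tab of the seated lid (distance between key and notch below 0.005 m and z of lid in the frame of pot below 0.073 m and angle between lid's own z axis and vertical below 0.03 rad and value of joint catch below 0.12 rad), for 0.2 s.
At the end, for the whole second after the job is handed in: The lid is home (key point within 5 mm of the notch point, lid origin less than 73 mm above the pot's, tilt under 0.03 rad) and at rest, and the catch is in (joint below 0.12 rad) (all of step 2 and linear speed of lid below 0.02 m/s); the robot touches nothing.
It fails at once if the lid is lifted off the rim, tipped up or pulled off centre (origin more than 95 mm above the pot's, tilt over 0.3 rad, or more than 15 mm off the pot's axis) (z of lid in the frame of pot above 0.095 m or angle between lid's own z axis and vertical above 0.3 rad or horizontal distance between lid and pot above 0.015 m).
It fails at once if the bottle or the paperweight is moved more than 30 mm or the bottle tipped (distance of any of ink_bottle, paperweight from where it was at the start of the episode above 0.03 m or angle between ink_bottle's own z axis and vertical above 0.4 rad).
It also fails if it takes over 67 s, if anything falls off the work surface, if the arm or the gripper's body presses on something with over 40 N, if the wrist force passes 120 N, or if a joint passes its speed limit or range.

## Working session

There is one attempt and no reset: what is moved stays moved. The work goes in short steps, Python scripts to look and compute and a shell command to move; the robot and the scene stay as the last step left them, time stands still between calls to the robot, and variables do not carry over. Pictures are saved under pics/ and viewed, and the job is handed in when it is done.

```bash
ls; mkdir -p pics
python3 - <<'E'
from plant import env
import cv2,numpy as np
s=env.sense();print(s)
for n in ["scene","top","wrist"]:
    c=env.calibration(n);print(n,{k:(np.round(v,4).tolist() if k=="pose" else v) for k,v in c.items()})
    f=env.grab_frame(n);cv2.imwrite(f"pics/{n}0.png",f[:,:,::-1])
E
```

```text
pics
{'time': 0.0, 'joint_positions': array([ 5.68386950e+01,  8.64774884e+00,  8.23920197e+01,  5.46523160e-04,
        8.90252276e+01, -7.67654124e+00]), 'qvel': array([-0.04354847,  0.04333653, -0.01956122,  0.06575343,  0.05869659,
       -0.03902346]), 'effort': array([-3.02075801e-03, -7.13027000e+01, -5.70868993e+01, -3.16661508e-04,
        9.16095480e-03,  5.21689128e-05]), 'tcp_pos': array([0.24732505, 0.51891704, 0.30331581]), 'ee_rot': array([-1.79935659e+02, -9.22375077e-03,  1.54515221e+02]), 'wrist_force': array([ 0.17463205, -0.27881133, -0.09681893]), 'wrist_torque': array([-0.05089012,  0.03038959, -0.01476709]), 'grip_width': 0.08554751075488902}
scene {'fx': 487.187981850659, 'fy': 487.187981850659, 'cx': 318.3660524558527, 'cy': 236.80976969071205, 'k1': -0.04723024224498052, 'pose': [[0.7299, -0.5767, 0.3669, 0.8882], [0.6834, 0.6267, -0.3745, -0.3034], [-0.014, 0.5241, 0.8515, 0.9142], [0.0, 0.0, 0.0, 1.0]]}
top {'fx': 524.7236400248873, 'fy': 524.7236400248873, 'cx': 323.01234483064997, 'cy': 242.41307711373798, 'k1': -0.1437007877624715, 'pose': [[-0.0083, 0.9957, -0.0924, 0.4535], [-0.9995, -0.0056, 0.0299, 0.0762], [0.0293, 0.0926, 0.9953, 1.1316], [0.0, 0.0, 0.0, 1.0]]}
wrist {'fx': 393.10052560712023, 'fy': 393.10052560712023, 'cx': 317.08028738566856, 'cy': 239.55927838750947, 'k1': -0.05785834389546465, 'pose': [[0.4306, -0.8652, -0.2571, 0.1816], [0.9025, 0.4127, 0.1228, 0.5505], [-0.0002, -0.2849, 0.9586, 0.3736], [0.0, 0.0, 0.0, 1.0]]}
```

View pics/top0.png

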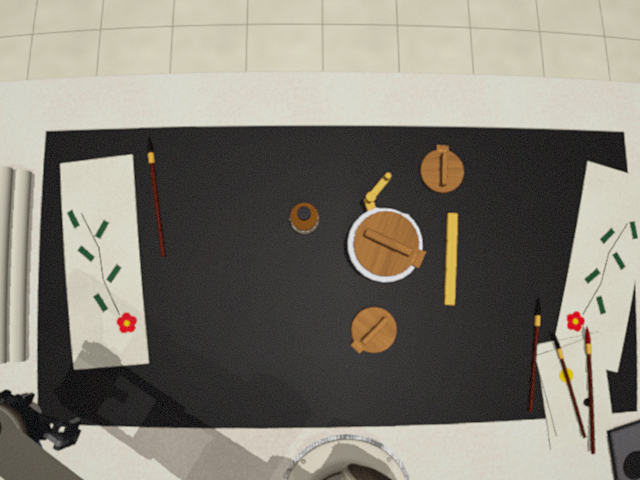

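View pics/scene0.png

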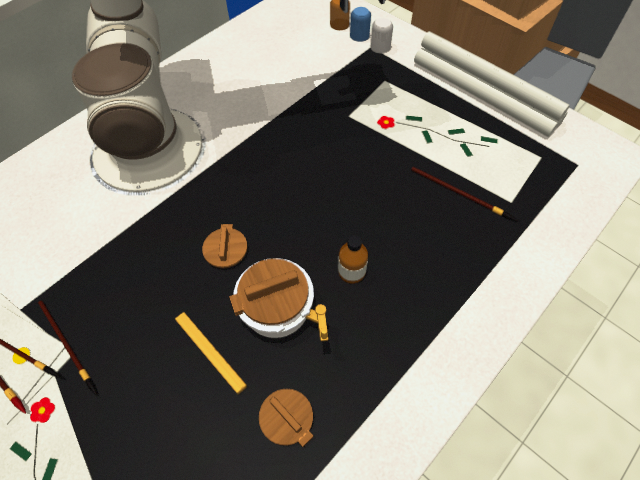

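View pics/wrist0.png

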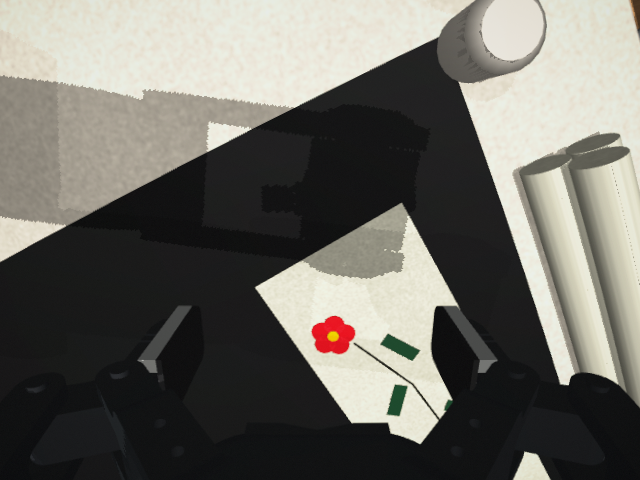

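The top view has the pot at about (386,244) with its lid tab at (418,258). The catch pivot is near (370,203) and the stub near (388,177). The bottle is at (304,217) and the paperweight at (451,259). The lids at (442,170) and (374,330) are look-alikes. I'll zoom in and measure.

```bash
cat > h.py <<'E'
import numpy as np,cv2
def ray(c,u,v):
    p=np.array([(u-c['cx'])/c['fx'],(v-c['cy'])/c['fy']]);q=p.copy()
    for _ in range(20): q=p/(1+c['k1']*(q@q))
    T=np.array(c['pose']);d=T[:3,:3]@np.array([q[0],-q[1],-1.]);return T[:3,3],d
def onz(c,u,v,z):
    o,d=ray(c,u,v);return o+d*(z-o[2])/d[2]
def proj(c,P):
    T=np.array(c['pose']);p=T[:3,:3].T@(np.array(P)-T[:3,3]);q=np.array([p[0],-p[1]])/-p[2]
    q=q*(1+c['k1']*(q@q));return np.array([c['fx']*q[0]+c['cx'],c['fy']*q[1]+c['cy']])
E
python3 - <<'E'
import cv2
a=cv2.imread('pics/top0.png')[150:300,320:480];cv2.imwrite('pics/topc.png',cv2.resize(a,None,fx=4,fy=4,interpolation=2)[:600])
a=cv2.imread('pics/scene0.png')[240:370,220:350];cv2.imwrite('pics/scenec.png',cv2.resize(a,None,fx=4.5,fy=4.5,interpolation=2))
E
```

```text
(no output)
```

View pics/topc.png

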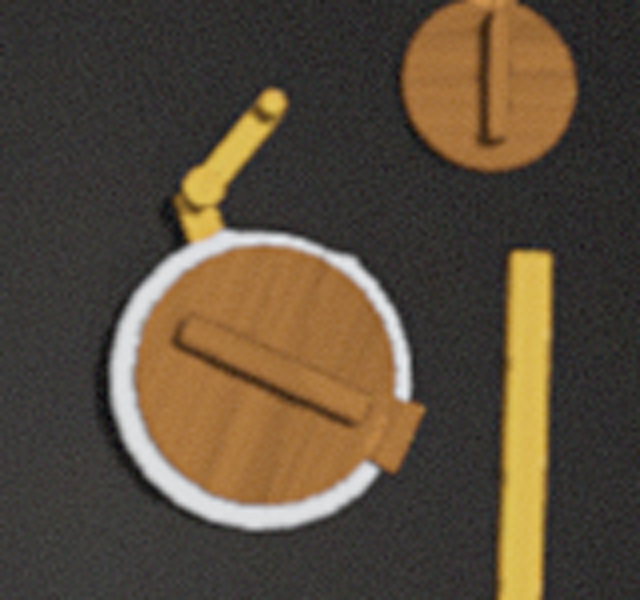

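View pics/scenec.png

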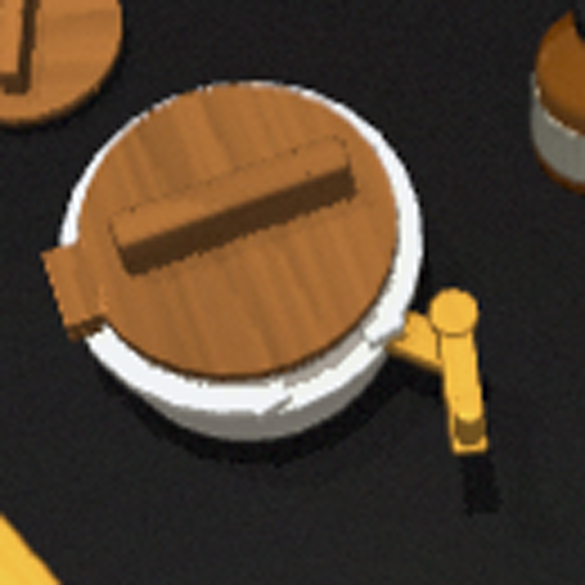

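```bash
cat > m.py <<'E'
from plant import env
from h import *
c=env.calibration("top");cs=env.calibration("scene")
im=cv2.imread('pics/top0.png');im=im[150:300,320:480]
hsv=cv2.cvtColor(im,cv2.COLOR_BGR2HSV)
m=((hsv[...,2]>140)&(hsv[...,1]<60)).astype(np.uint8)
ct=max(cv2.findContours(m,0,cv2.CHAIN_APPROX_NONE)[0],key=cv2.contourArea)
hull=cv2.convexHull(ct)[:,0,:]+[320,150]
P=np.array([onz(c,u,v,.07)[:2] for u,v in hull])
# circle fit robust r=.076
from scipy.optimize import least_squares
r=least_squares(lambda x:np.hypot(*(P-x[:2]).T)-.076,P.mean(0),loss='soft_l1',f_scale=.001);print('pot',r.x,np.round(r.fun*1e3,1))
pot=r.x
t=lambda x,y:(320+x/4,150+y/4)
piv=onz(c,*t(203,187),.0885)[:2];stub=onz(c,*t(273,101),.116)[:2]
print('piv',piv,'r',np.hypot(*(piv-pot)),'stub',stub,'r',np.hypot(*(stub-piv)))
th=np.arctan2(*(piv-pot)[::-1])-np.arctan2(50,86);print('pot yaw',np.degrees(th))
b1=onz(c,*t(190,323),.119)[:2];b2=onz(c,*t(368,402),.119)[:2]
print('bar',b1,b2,np.hypot(*(b2-b1)),np.degrees(np.arctan2(*(b2-b1)[::-1])),(b1+b2)/2)
key=onz(c,*t(407,438),.087)[:2];print('tab',key,np.hypot(*(key-pot)),np.degrees(np.arctan2(*(key-pot)[::-1])))
s=lambda x,y:(220+x/4.5,240+y/4.5)
print('scene piv',onz(cs,*s(453,311),.0885)[:2],'stub',onz(cs,*s(469,415),.116)[:2])
n=[onz(cs,*s(*p),.07)[:2] for p in ((287,400),(390,335))]
for q in n: print('notch edges',q,np.hypot(*(q-pot)),np.degrees(np.arctan2(*(q-pot)[::-1])))
b1=onz(cs,*s(112,225),.119)[:2];b2=onz(cs,*s(345,150),.119)[:2];print(b1,b2,'bottle',onz(c,304,213,.125)[:2])
E
python3 m.py; python3 - <<'E'
E
```

```text
pot [ 0.54784768 -0.0819934 ] [ 2.5 -0.7 -0.7  3.3  1.8  1.9  2.   1.7  1.7  1.3 -0.1  0.9  0.9  0.6
  0.5  0.6  0.6  0.3  0.7  0.4  0.5  0.9  0.8  0.7  0.9  0.7  0.7  0.8
  1.5  1.3  1.1  3. ]
piv [ 0.64256976 -0.05254567] r 0.09919395962167635 stub [ 0.68089737 -0.08494497] r 0.05018685032906518
pot yaw -12.903805842314219
bar [ 0.56982727 -0.04118291] [ 0.53062762 -0.12803612] 0.09528952945075815 -114.29119167692531 [ 0.55022745 -0.08460952]
tab [ 0.51473316 -0.15401056] 0.07926564576997058 -114.69364616607106
scene piv [ 0.64139798 -0.05050626] stub [ 0.68332092 -0.08613203]
notch edges [ 0.6129707  -0.11917798] 0.07499133625073076 -29.725924265604963
notch edges [ 0.62407321 -0.07029518] 0.07711795891159325 8.725023795972414
[ 0.52500955 -0.1255655 ] [ 0.57001114 -0.03801593] bottle [0.60433287 0.08233456]
```

```bash
cat > go.py <<'E'
import sys,numpy as np
from plant import env
from scipy.spatial.transform import Rotation as R
s=env.sense();x,y,z,yaw=map(float,sys.argv[1:5])
r=R.from_euler('xyz',s['ee_rot'],degrees=True)
d=r.inv().apply(np.array([x,y,z])-s['tcp_pos'])
t=-(yaw-s['ee_rot'][2]);t=(t+180)%360-180
print('t',round(s['time'],2),'tcp',s['tcp_pos'].round(4),'rot',s['ee_rot'].round(2),'j6',s['joint_positions'][5].round(1),'F',s['wrist_force'].round(2),'T',s['wrist_torque'].round(3))
print('shift mm',(d*1e3).round(1),'turn',round(t,1))
E
python3 go.py 0.549 -0.083 0.25 -59.5
python3 -m pendant '[0.085,-0.05,-0.039,0.01,8.5, 0.085,-0.08,-0.066,0.02,17, 0.085,-0.12,-0.1,0.03,25.5, 0.085,-0.16,-0.128,0.04,34, 0.085,-0.2,-0.16,0.05,42.5]'
python3 go.py 0.549 -0.083 0.25 -59.5
```

```text
t 0.15 tcp [0.2474 0.5189 0.3034] rot [-1.7995e+02 -1.0000e-02  1.5451e+02] j6 -7.7 F [-0.48  0.3  -0.2 ] T [-0.013  0.011 -0.025]
shift mm [-531.3 -413.5   53.8] turn -146.0
time: 0.65
tcp_pos: [0.3546, 0.2966, 0.2556]
ee_rot: [180.0, 0.0, 111.7]
wrist_force: [1.0, 0.5, -0.1]
grip_width: 0.085
t 0.65 tcp [0.3546 0.2966 0.2556] rot [179.99   0.   111.69] j6 8.7 F [ 0.97  0.45 -0.08] T [ 0.024 -0.06  -0.014]
shift mm [-424.6   40.3    5.6] turn 171.2
```

```bash
python3 -m pendant '[0.085,-0.045,0.004,0,8.5, 0.085,-0.09,0.008,0,17, 0.085,-0.135,0.012,0,25.5, 0.085,-0.18,0.016,0,34, 0.085,-0.225,0.02,0,42.5]'
python3 go.py 0.549 -0.083 0.25 -59.5
```

```text
time: 1.15
tcp_pos: [0.4575, 0.0954, 0.2561]
ee_rot: [180.0, -0.0, 69.2]
wrist_force: [1.2, 1.2, 1.6]
grip_width: 0.0848
t 1.15 tcp [0.4575 0.0954 0.2561] rot [179.99  -0.    69.16] j6 23.2 F [1.17 1.23 1.61] T [ 0.013 -0.049 -0.019]
shift mm [-134.2  148.9    6.1] turn 128.7
```

```bash
python3 -m pendant '[0.085,-0.025,0.028,0,8.5, 0.085,-0.05,0.056,0,17, 0.085,-0.08,0.088,0,25.5, 0.085,-0.11,0.122,0,34, 0.085,-0.134,0.149,0,42.5]'
python3 -m pendant '[0.085,0,0,0,8.5, 0.085,0,0,0,17, 0.085,0,0,0,25.5, 0.085,0,0,0,34, 0.085,0,0,0,42.5]'
python3 -m pendant '[0.085,0,0,0,8.5, 0.085,0,0,0,17, 0.085,0,0,0,25.5, 0.085,0,0,0,34, 0.085,0,0,0,42.5]'
python3 go.py 0.549 -0.083 0.20 -59.5
python3 - <<'E'
from plant import env
import cv2
for n in ["top","wrist","scene"]:
    cv2.imwrite(f"pics/{n}1.png",env.grab_frame(n)[:,:,::-1])
E
```

```text
time: 1.65
tcp_pos: [0.5505, -0.0827, 0.2558]
ee_rot: [180.0, 0.0, 26.6]
wrist_force: [-0.3, 0.6, 0.8]
grip_width: 0.0849
time: 2.15
tcp_pos: [0.5498, -0.0805, 0.2558]
ee_rot: [180.0, 0.0, -15.8]
wrist_force: [0.2, 0.3, 0.7]
grip_width: 0.0851
time: 2.65
tcp_pos: [0.5497, -0.0804, 0.2558]
ee_rot: [180.0, 0.0, -58.3]
wrist_force: [-0.3, 0.2, -0.4]
grip_width: 0.0849
t 2.65 tcp [ 0.5497 -0.0804  0.2558] rot [ 1.7998e+02  2.0000e-02 -5.8340e+01] j6 132.1 F [-0.3   0.15 -0.37] T [-0.025  0.001 -0.025]
shift mm [ 1.8  2.  55.8] turn 1.2
```

View pics/wrist1.png

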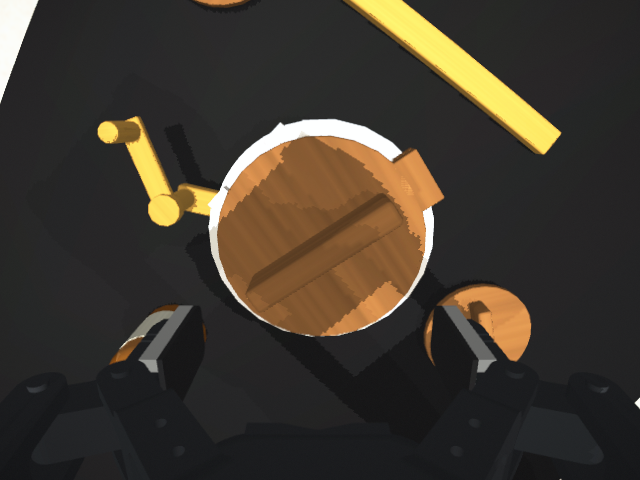

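View pics/scene1.png

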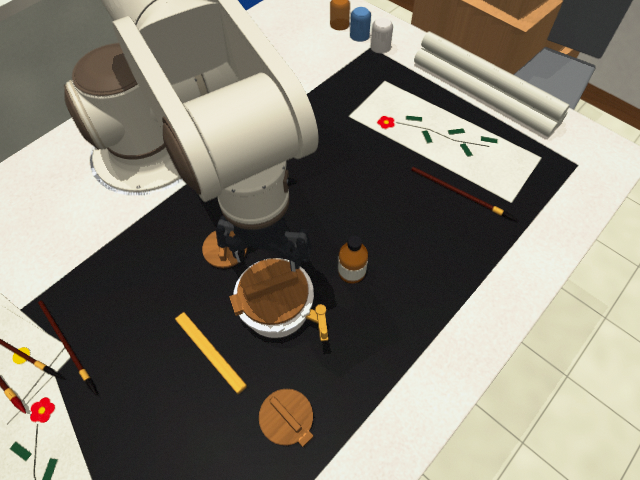

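The wrist view shows the pot with its centre near (322,233). The bar's top runs from about (258,297) to (400,210), the tab is at (422,180), and the notch corners are at (280,128) and (227,188). The catch pivot is at (165,208) and the stub at (108,131). I'll use this view to refine the lid's centre and angles.

```bash
cat > m2.py <<'E'
from plant import env
from h import *
from scipy.optimize import least_squares
c=env.calibration("wrist")
im=cv2.imread('pics/wrist1.png');hsv=cv2.cvtColor(im,cv2.COLOR_BGR2HSV)
m=((hsv[...,2]>120)&(hsv[...,1]<50)).astype(np.uint8);m[:100]=0;m[345:]=0;m[:,:200]=0;m[:,445:]=0
m=cv2.morphologyEx(m,cv2.MORPH_CLOSE,np.ones((5,5)))
ct=max(cv2.findContours(m,0,cv2.CHAIN_APPROX_NONE)[0],key=cv2.contourArea)
hull=cv2.convexHull(ct)[:,0,:]
P=np.array([onz(c,u,v,.07)[:2] for u,v in hull])
r=least_squares(lambda x:np.hypot(*(P-x[:2]).T)-.076,P.mean(0),loss='soft_l1',f_scale=.001);pot=r.x;print('pot',pot,np.round(r.fun*1e3,1))
def pt(n,u,v,z):
    q=onz(c,u,v,z)[:2];d=q-pot;print(n,q.round(4),'r',np.hypot(*d).round(4),'ang',np.degrees(np.arctan2(d[1],d[0])).round(1));return q
piv=pt('piv',165,209,.0885);st=pt('stub',108,131,.116);print(np.hypot(*(st-piv)))
print('yaw',np.degrees(np.arctan2(*(piv-pot)[::-1]))-30.17, 'catch dir',np.degrees(np.arctan2(*(st-piv)[::-1])))
pt('n1',280,126,.07);pt('n2',227,187,.07)
pt('tabo',443,196,.087);pt('tabi',414,150,.087)
a=pt('bar',258,300,.119);b=pt('bar',398,208,.119);print((a+b)/2)
# wood
m=((hsv[...,0]<20)&(hsv[...,1]>100)&(hsv[...,2]>60)).astype(np.uint8)*255
E
python3 m2.py
python3 -c "
import cv2
a=cv2.imread('pics/wrist1.png')[100:350,80:460];cv2.imwrite('pics/wc.png',cv2.resize(a,None,fx=2.1,fy=2.1,interpolation=2))"
```

```text
pot [ 0.54687283 -0.08023956] [ 0.8  1.   0.8  0.5  0.9  1.   0.5 -0.4 -0.1  0.3  0.7  0.3  0.4  0.5
  0.4  0.5  0.4  0.4  0.6  0.1  0.4  2.2 -1.6 -1.5 -1.3 -1.  -0.9 -0.9
  2.7  0.6]
piv [ 0.6411 -0.0479] r 0.0996 ang 18.9
stub [ 0.6796 -0.0803] r 0.1328 ang -0.0
0.05035291993261645
yaw -11.238018326845555 catch dir -40.09009834194162
n1 [ 0.607  -0.1275] r 0.0765 ang -38.2
n2 [ 0.6168 -0.0758] r 0.07 ang 3.6
tabo [ 0.4993 -0.1464] r 0.0815 ang -125.7
tabi [ 0.5309 -0.1593] r 0.0807 ang -101.4
bar [ 0.5648 -0.0402] r 0.0439 ang 65.9
bar [ 0.5279 -0.1274] r 0.0509 ang -111.9
[ 0.54633822 -0.08381186]
```

View pics/wc.png

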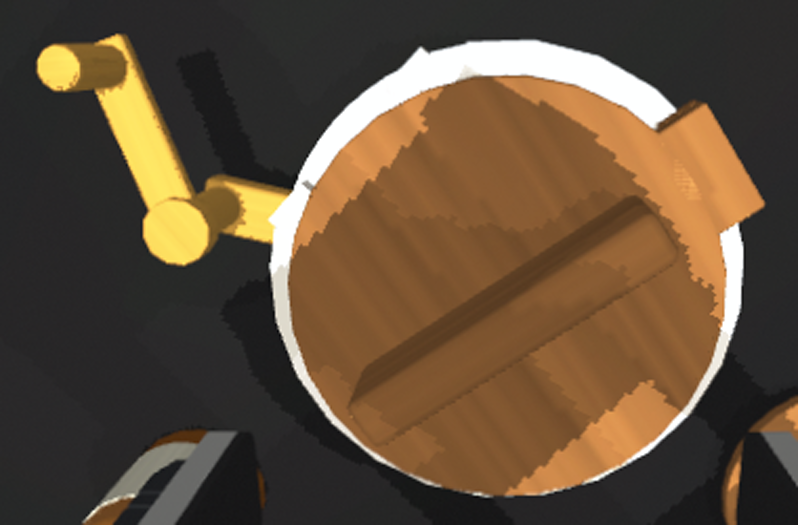

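```bash
python3 go.py 0.5478 -0.0818 0.162 -61
```

```text
t 2.8 tcp [ 0.5498 -0.0804  0.2559] rot [ 1.7998e+02  1.0000e-02 -5.7800e+01] j6 131.5 F [ 0.42  0.62 -0.35] T [0.03  0.01  0.021]
shift mm [ 0.1  2.4 93.9] turn 3.2
```

```bash
python3 -m pendant '[0.085,0,0.002,0.03,3, 0.085,0,0.002,0.06,3, 0.085,0,0.002,0.088,3, 0.085,0,0.002,0.088,3]'
python3 go.py 0.5478 -0.0818 0.162 -61
python3 -m pendant '[0.085,0,0,0.002,0, 0.085,0,0,0.006,0,0.085,0,0,0.006,0]'
python3 go.py 0.5478 -0.0818 0.162 -61
python3 - <<'E'
from plant import env
import cv2
for n in ["wrist","scene"]:
    cv2.imwrite(f"pics/{n}2.png",env.grab_frame(n)[:,:,::-1])
E
```

```text
time: 3.2
tcp_pos: [0.5467, -0.0811, 0.1647]
ee_rot: [179.8, 0.2, -60.7]
wrist_force: [0.2, 0.8, 0.4]
grip_width: 0.0851
t 3.2 tcp [ 0.5467 -0.0811  0.1647] rot [179.77   0.23 -60.73] j6 134.3 F [0.2  0.81 0.42] T [ 0.034 -0.017 -0.005]
shift mm [ 1.1 -0.6  2.7] turn 0.3
time: 3.5
tcp_pos: [0.5485, -0.0816, 0.1629]
ee_rot: [-180.0, -0.1, -60.9]
wrist_force: [-0.9, 0.3, -0.3]
grip_width: 0.0849
t 3.5 tcp [ 0.5485 -0.0816  0.1629] rot [-1.7995e+02 -5.0000e-02 -6.0930e+01] j6 134.5 F [-0.88  0.32 -0.31] T [ 0.03   0.009 -0.01 ]
shift mm [-0.1  0.7  0.9] turn 0.1
```

View pics/wrist2.png

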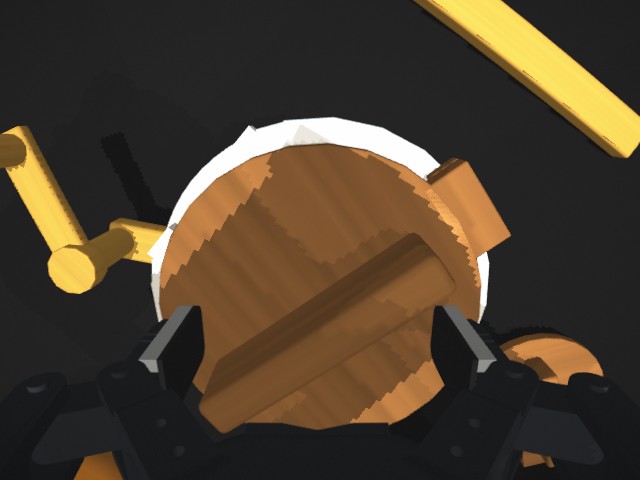

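```bash
python3 -m pendant '[0.085,0,0,0,-3, 0.085,0,0,0,-6,0.085,0,0,0,-9, 0.085,0,0,0,-12,0.085,0,0,0,-15]'
python3 -m pendant '[0.085,0,0,0,-4, 0.085,0,0,0,-8,0.085,0,0,0,-12, 0.085,0,0,0,-16,0.085,0,0,0,-20]'
python3 go.py 0.5478 -0.0818 0.162 39
python3 - <<'E'
from plant import env
import cv2
for n in ["wrist"]:
    cv2.imwrite(f"pics/{n}3.png",env.grab_frame(n)[:,:,::-1])
E
```

```text
time: 4.1
tcp_pos: [0.5482, -0.0815, 0.1626]
ee_rot: [-180.0, -0.0, -45.8]
wrist_force: [-0.4, 0.5, 0.8]
grip_width: 0.085
time: 4.6
tcp_pos: [0.5482, -0.0815, 0.1626]
ee_rot: [180.0, -0.0, -25.8]
wrist_force: [-2.0, -0.1, -0.6]
grip_width: 0.0852
t 4.6 tcp [ 0.5482 -0.0815  0.1626] rot [ 1.80e+02 -3.00e-02 -2.58e+01] j6 99.4 F [-1.99 -0.13 -0.57] T [ 0.074  0.219 -0.055]
shift mm [-0.2  0.4  0.6] turn -64.8
```

View pics/wrist3.png

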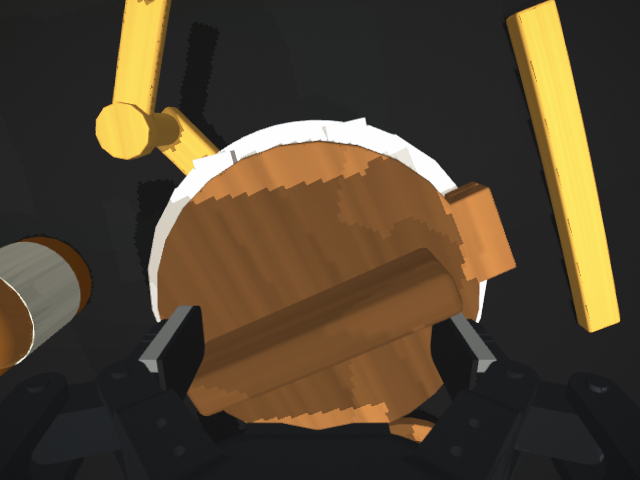

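Both fingers are now against the bar, which runs from about (205,395) to (445,270), and the lid is turning with the gripper. I'll continue the coarse turn.

```bash
python3 -m pendant '[0.085,0,0,0,-4, 0.085,0,0,0,-8,0.085,0,0,0,-12, 0.085,0,0,0,-16,0.085,0,0,0,-20]'
python3 -m pendant '[0.085,0,0,0,-4, 0.085,0,0,0,-8,0.085,0,0,0,-12, 0.085,0,0,0,-16,0.085,0,0,0,-20]'
python3 -m pendant '[0.085,0,0,0,-3, 0.085,0,0,0,-6,0.085,0,0,0,-9, 0.085,0,0,0,-12,0.085,0,0,0,-15]'
python3 go.py 0.5478 -0.0818 0.162 39
python3 - <<'E'
from plant import env
import cv2
for n in ["wrist","scene"]:
    cv2.imwrite(f"pics/{n}4.png",env.grab_frame(n)[:,:,::-1])
E
```

```text
time: 5.15
tcp_pos: [0.5482, -0.0815, 0.1625]
ee_rot: [180.0, -0.0, -5.9]
wrist_force: [-1.3, -0.4, 0.4]
grip_width: 0.0853
time: 5.65
tcp_pos: [0.5482, -0.0815, 0.1625]
ee_rot: [180.0, -0.0, 14.1]
wrist_force: [-1.0, 0.0, 0.0]
grip_width: 0.0849
time: 6.15
tcp_pos: [0.5482, -0.0816, 0.1625]
ee_rot: [180.0, -0.0, 29.1]
wrist_force: [-0.1, -0.4, -0.7]
grip_width: 0.0851
t 6.15 tcp [ 0.5482 -0.0816  0.1625] rot [ 1.7997e+02 -1.0000e-02  2.9070e+01] j6 44.5 F [-0.07 -0.4  -0.71] T [-0.055  0.122 -0.067]
shift mm [-0.5  0.   0.5] turn -9.9
```

View pics/wrist4.png

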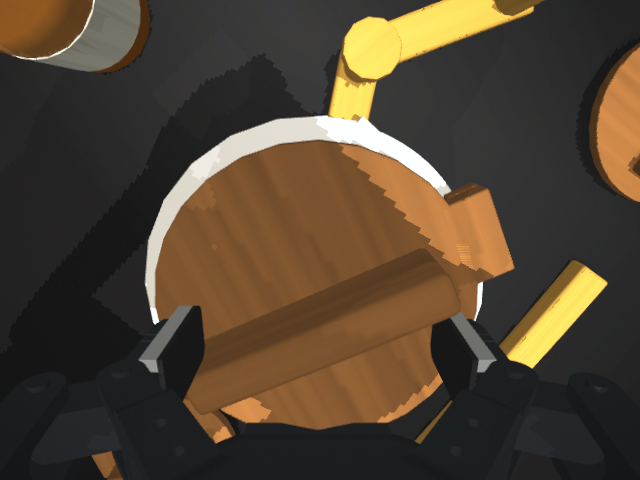

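Run:
```python
from plant import env
from h import *
c=env.calibration("wrist");pot=np.array([.5476,-.0812])
for n,u,v,z in (('tabA',489,186,.087),('tabB',514,268,.087),('inA',447,192,.087),('notchnear',368,128,.07),('piv',372,48,.0885),('bar',433,250,.119),('bar2',462,300,.119)):
    d=onz(c,u,v,z)[:2]-pot;print(n,np.hypot(*d).round(4),np.degrees(np.arctan2(d[1],d[0])).round(1))
```

```text
tabA 0.0823 -23.0
tabB 0.0812 -48.4
inA 0.0688 -16.5
notchnear 0.0741 12.9
piv 0.0996 18.1
bar 0.0505 -15.9
bar2 0.0502 -38.8
```

Tab middle is at −35.7° and the notch is at about −12°, so roughly 23.5° remain. I'll go 16° at moderate speed, then slowly.

```bash
python3 -m pendant '[0.085,0,0,0,-3, 0.085,0,0,0,-6,0.085,0,0,0,-9, 0.085,0,0,0,-12,0.085,0,0,0,-15]'
python3 -m pendant '[0.085,0,0,0,-0.5, 0.085,0,0,0,-1,0.085,0,0,0,-1.5, 0.085,0,0,0,-2,0.085,0,0,0,-2.5]'
python3 go.py 0.5478 -0.0818 0.162 52.6
python3 -m pendant '[0.085,0,0,0,-0.5, 0.085,0,0,0,-1,0.085,0,0,0,-1.5, 0.085,0,0,0,-2,0.085,0,0,0,-2.5]'
python3 go.py 0.5478 -0.0818 0.162 52.6
python3 - <<'E'
from plant import env
import cv2
for n in ["wrist","scene"]:
    cv2.imwrite(f"pics/{n}5.png",env.grab_frame(n)[:,:,::-1])
E
```

```text
time: 6.75
tcp_pos: [0.5482, -0.0815, 0.1624]
ee_rot: [180.0, -0.0, 44.0]
wrist_force: [-0.2, -0.7, -0.2]
grip_width: 0.0852
time: 7.25
tcp_pos: [0.5482, -0.0815, 0.1621]
ee_rot: [180.0, 0.0, 46.5]
wrist_force: [-0.0, -0.6, 1.1]
grip_width: 0.0851
t 7.25 tcp [ 0.5482 -0.0815  0.1621] rot [179.99   0.    46.52] j6 27.1 F [-0.02 -0.55  1.14] T [ 0.092  0.058 -0.001]
shift mm [-0.5 -0.1  0.1] turn -6.1
time: 7.75
tcp_pos: [0.5481, -0.0815, 0.1621]
ee_rot: [-180.0, 0.0, 49.1]
wrist_force: [0.6, 1.0, 0.6]
grip_width: 0.0852
t 7.75 tcp [ 0.5481 -0.0815  0.1621] rot [-180.      0.     49.05] j6 24.5 F [0.65 0.98 0.64] T [ 0.042 -0.025 -0.096]
shift mm [-0.4 -0.1  0.1] turn -3.5
```

View pics/wrist5.png

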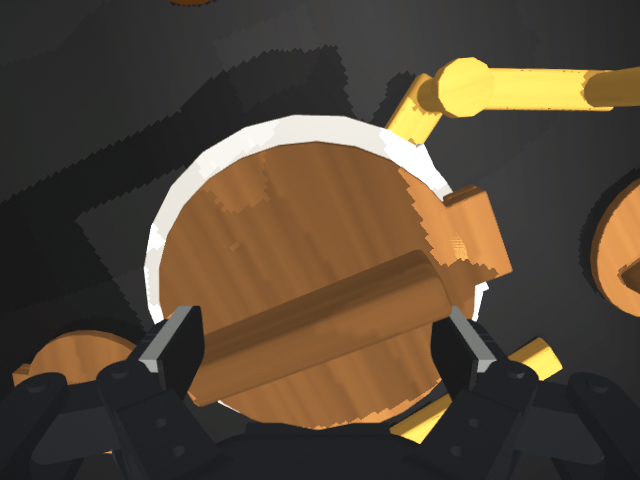

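View pics/scene5.png

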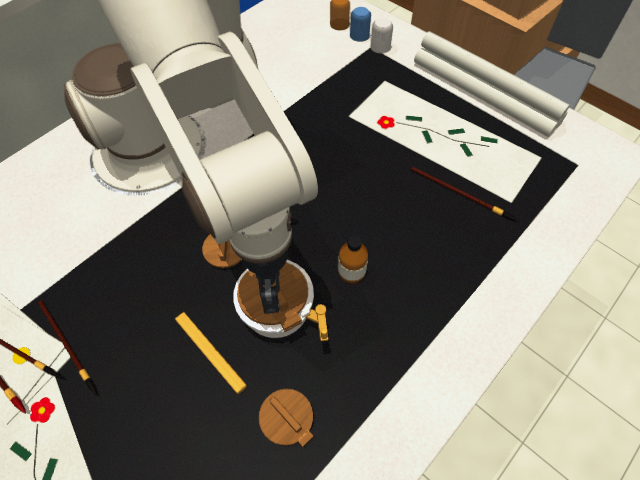

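The tab at (480,235) is nearly over the notch, whose far cheek corner shows at about (487,287). I'll keep creeping.

```bash
for i in 1; do python3 -m pendant '[0.085,0,0,0,-0.3, 0.085,0,0,0,-0.6,0.085,0,0,0,-0.9, 0.085,0,0,0,-1.2,0.085,0,0,0,-1.5]'; done
python3 go.py 0.5478 -0.0818 0.162 52.6 | head -1
python3 -m pendant '[0.085,0,0,0,-0.3, 0.085,0,0,0,-0.6,0.085,0,0,0,-0.9, 0.085,0,0,0,-1.2,0.085,0,0,0,-1.5]'
python3 go.py 0.5478 -0.0818 0.162 52.6 | head -1
python3 - <<'E'
from plant import env
import cv2
for n in ["wrist"]:
    cv2.imwrite(f"pics/{n}6.png",env.grab_frame(n)[:,:,::-1])
E
```

```text
time: 8.35
tcp_pos: [0.5481, -0.0815, 0.162]
ee_rot: [-180.0, 0.0, 50.5]
wrist_force: [-0.0, 0.8, -0.1]
grip_width: 0.0852
t 8.35 tcp [ 0.5481 -0.0815  0.162 ] rot [-1.800e+02  1.000e-02  5.054e+01] j6 23.0 F [-0.01  0.84 -0.12] T [ 0.013  0.045 -0.08 ]
time: 8.85
tcp_pos: [0.5481, -0.0815, 0.1621]
ee_rot: [180.0, 0.0, 52.0]
wrist_force: [0.3, 0.4, 0.3]
grip_width: 0.0846
t 8.85 tcp [ 0.5481 -0.0815  0.1621] rot [1.800e+02 1.000e-02 5.204e+01] j6 21.5 F [0.26 0.38 0.3 ] T [-0.013  0.04  -0.01 ]
```

View pics/wrist6.png

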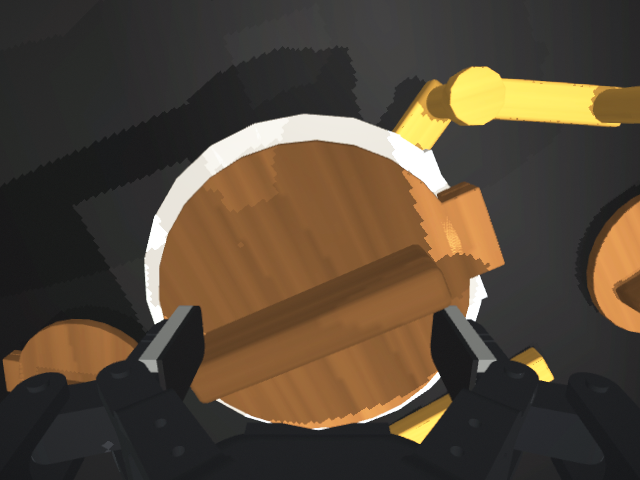

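```bash
python3 -m pendant '[0.085,0,0,0,0, 0.085,0,0,0,-0.2,0.085,0,0,0,-0.4, 0.085,0,0,0,-0.6,0.085,0,0,0,-0.8]'
python3 go.py 0.5478 -0.0818 0.162 52.6 | head -1
python3 - <<'E'
from plant import env
import cv2
for n in ["wrist","scene","top"]:
    cv2.imwrite(f"pics/{n}7.png",env.grab_frame(n)[:,:,::-1])
a=cv2.imread('pics/scene7.png')[240:370,220:350];cv2.imwrite('pics/scenec7.png',cv2.resize(a,None,fx=4.5,fy=4.5,interpolation=2))
E
```

```text
time: 9.4
tcp_pos: [0.5481, -0.0815, 0.162]
ee_rot: [-180.0, 0.0, 52.8]
wrist_force: [-0.6, -0.3, -0.0]
grip_width: 0.0849
t 9.4 tcp [ 0.5481 -0.0815  0.162 ] rot [-180.      0.     52.83] j6 20.7 F [-0.64 -0.32 -0.03] T [-0.027  0.001 -0.052]
```

View pics/wrist7.png

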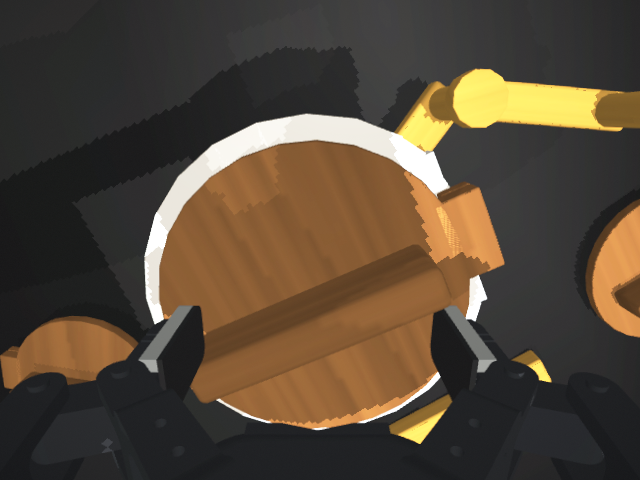

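View pics/scenec7.png

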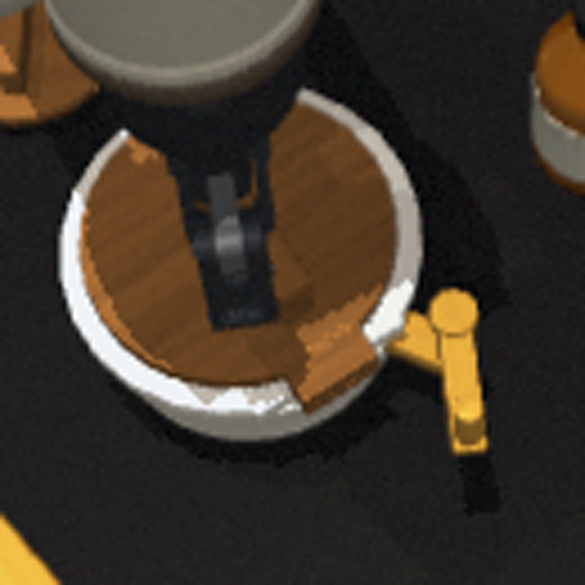

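Run:
```python
from plant import env
from h import *
c=env.calibration("wrist");pot=np.array([.5476,-.0812])
for z in (.087,.080):
  for n,u,v in (('tabA',482,183),('tabB',503,262)):
    d=onz(c,u,v,z)[:2]-pot;print(z,n,np.hypot(*d).round(4),np.degrees(np.arctan2(d[1],d[0])).round(1))
  print(np.linalg.norm(onz(c,482,183,z)-onz(c,503,262,z)))
d=onz(c,480,97,.0885)[:2]-pot;print('piv',np.hypot(*d),np.degrees(np.arctan2(d[1],d[0]))-30.17)
a=cv2.imread('pics/wrist7.png')[140:340,380:560];cv2.imwrite('pics/wc7.png',cv2.resize(a,None,fx=3,fy=3,interpolation=2))
# earlier frames width of tab in pixels
```

```text
0.087 tabA 0.0805 2.7
0.087 tabB 0.0768 -21.9
0.033674161563369824
0.08 tabA 0.0822 0.8
0.08 tabB 0.0796 -24.3
0.03529647085158497
piv 0.1000653102877245 -12.235348420408922
```

View pics/wc7.png

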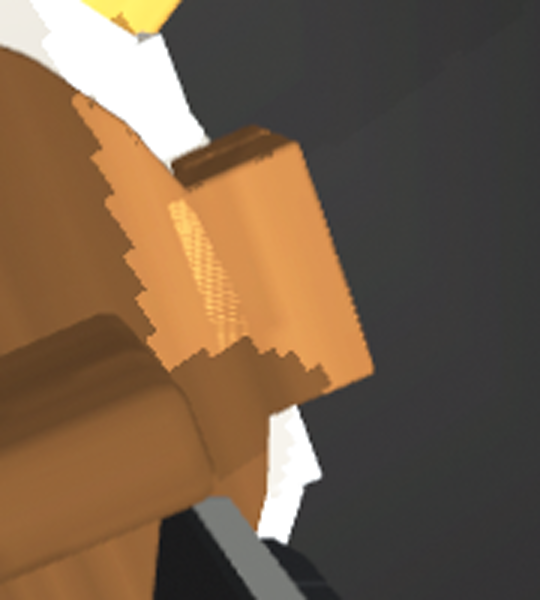

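Measured with the tab top at z=0.080, the tab has radius about 0.081, width 35.3 mm and middle −11.8°, against a notch at −12.2°. That fits a lid that has dropped, and the sudden pixel shift between frames 5 and 6 fits too. I'll back off and check with a clear view.

```bash
python3 -m pendant '[0.085,0,0,0,3, 0.085,0,0,0,6,0.085,0,0,0,8, 0.085,0,0,-0.02,8,0.085,0,0,-0.06,8]'
python3 -m pendant '[0.085,0,0,-0.03,0, 0.085,0,0,-0.03,0]'
python3 - <<'E'
from plant import env
import cv2
for n in ["wrist","scene"]:
    cv2.imwrite(f"pics/{n}8.png",env.grab_frame(n)[:,:,::-1])
a=cv2.imread('pics/scene8.png')[240:370,220:350];cv2.imwrite('pics/scenec8.png',cv2.resize(a,None,fx=4.5,fy=4.5,interpolation=2))
E
```

```text
time: 10.05
tcp_pos: [0.5472, -0.0812, 0.2202]
ee_rot: [-179.7, 0.1, 44.8]
wrist_force: [1.2, 0.1, 0.6]
grip_width: 0.0851
time: 10.25
tcp_pos: [0.5492, -0.0818, 0.2564]
ee_rot: [179.7, -0.2, 44.8]
wrist_force: [0.4, 0.4, -0.1]
grip_width: 0.0846
```

View pics/wrist8.png

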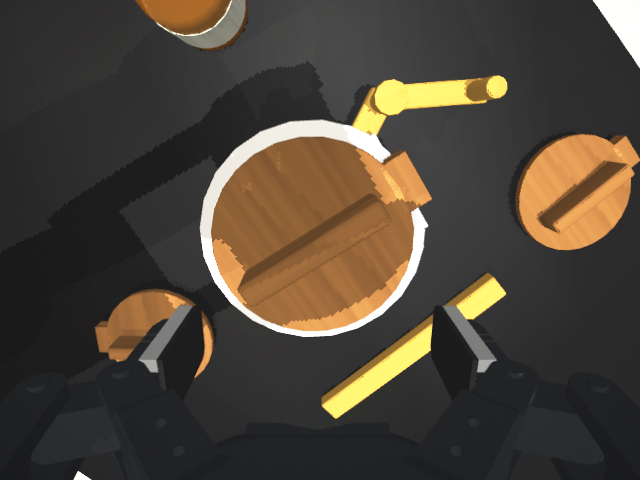

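View pics/scenec8.png

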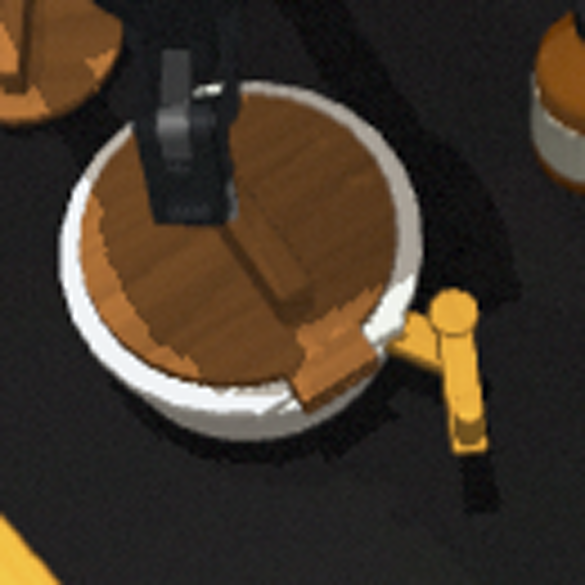

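Run:
```python
from plant import env
from h import *
a=cv2.imread('pics/scene8.png')[300:350,270:320];cv2.imwrite('pics/s8z.png',cv2.resize(a,None,fx=12,fy=12,interpolation=cv2.INTER_CUBIC))
a=cv2.imread('pics/wrist8.png')[130:240,330:440];cv2.imwrite('pics/w8z.png',cv2.resize(a,None,fx=5,fy=5,interpolation=cv2.INTER_CUBIC))
```

View pics/s8z.png

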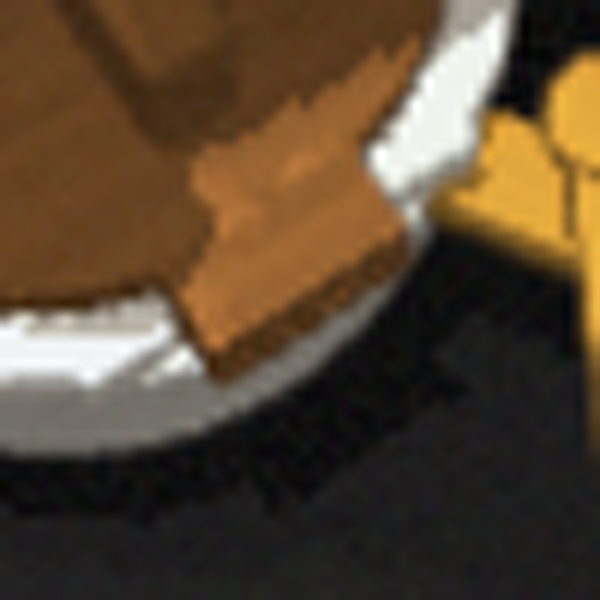

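View pics/w8z.png

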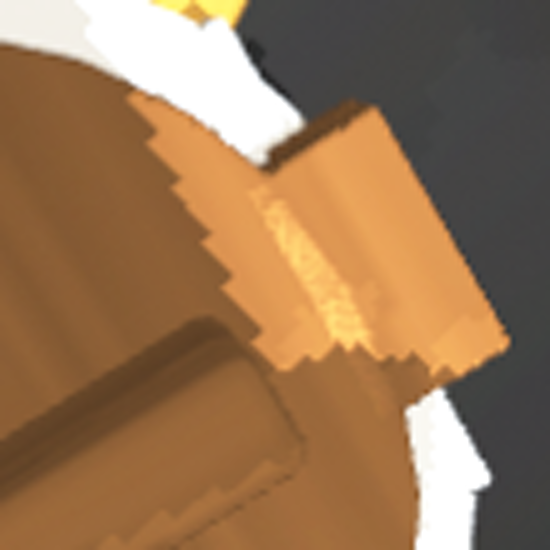

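```bash
cat > tri.py <<'E'
from plant import env
from h import *
def tri(rs):
    A=np.zeros((3,3));b=np.zeros(3)
    for o,d in rs:
        d=d/np.linalg.norm(d);M=np.eye(3)-np.outer(d,d);A+=M;b+=M@o
    p=np.linalg.solve(A,b);return p,[np.linalg.norm(np.cross(p-o,d/np.linalg.norm(d))) for o,d in rs]
E
python3 - <<'E'
from tri import *
w=env.calibration("wrist");s=env.calibration("scene");pot=np.array([.5476,-.0812])
for n,a,b in (('cw',(287.1,329.0),(431.8,198)),('ccw',(304,318.3),(404.8,151)),('bar end',(None),(None)),('pivot top',(220+453/4.5,240+311/4.5),(390,97)),('stub top',(220+469/4.5,240+415/4.5),(497,86))):
    if a is None: continue
    p,e=tri([ray(s,*a),ray(w,*b)]);d=p[:2]-pot;print(n,p.round(4),np.round(e,4),np.hypot(*d).round(4),np.degrees(np.arctan2(d[1],d[0])).round(1))
E
```

```text
cw [ 0.6187 -0.1155  0.0724] [0.0004 0.0004] 0.0789 -25.8
ccw [ 0.6266 -0.0802  0.0733] [0.0003 0.0003] 0.079 0.7
pivot top [ 0.6398 -0.0492  0.0838] [0.0002 0.0002] 0.0976 19.1
stub top [ 0.6805 -0.0833  0.1052] [0.0001 0.0001] 0.1329 -0.9
```

The seated tab triangulates about 11 mm below the pivot top, where a seated lid should be 8.5 mm below and a raised one 1.5 mm. Its middle is at −12.5°, and only a 10 mm edge shows in the scene view, so the lid is seated. Next is the catch. I'll close the fingers and move behind the stub on its counter-clockwise side.

```bash
cat > arc.py <<'E'
import sys,numpy as np
from plant import env
from scipy.spatial.transform import Rotation as R
s=env.sense();z=float(sys.argv[1]);r=R.from_euler('xyz',s['ee_rot'],degrees=True)
print('t',round(s['time'],2),'tcp',s['tcp_pos'].round(4),'rot',s['ee_rot'].round(1),'F',s['wrist_force'].round(1),'w',round(s['grip_width'],4))
for ph in map(float,sys.argv[2:]):
    f=np.radians(ph);p=np.array([.6412,-.0500])+.050*np.array([np.cos(f),np.sin(f)])+.017*np.array([-np.sin(f),np.cos(f)])
    d=r.inv().apply(np.array([*p,z])-s['tcp_pos']);t=(s['ee_rot'][2]-(ph+90)+180)%360-180
    print(ph,p.round(4),'shift mm',(d*1e3).round(1),'turn',round(t,1))
E
python3 arc.py 0.25 -22
```

```text
t 10.35 tcp [ 0.5482 -0.0815  0.2522] rot [180.   -0.   44.8] F [-0.1  0.2 -0.4] w 0.0851
-22.0 [ 0.6939 -0.053 ] shift mm [123.5  82.5   2.4] turn -23.2
```

```bash
python3 -m pendant '[0.0,0.03,0.02,0,-5, 0,0.06,0.04,0,-10, 0,0.09,0.06,0,-16, 0,0.123,0.0825,0,-23, 0,0.1235,0.0825,0.0,-23]' 20
python3 -m pendant '[0,0,0,0,0,0,0,0,0,0,0,0,0,0,0,0,0,0,0,0]'
python3 arc.py 0.172 -22
python3 - <<'E'
from plant import env
import cv2
cv2.imwrite(f"pics/wrist9.png",env.grab_frame("wrist")[:,:,::-1])
E
```

```text
time: 10.85
tcp_pos: [0.6965, -0.0521, 0.2481]
ee_rot: [-179.8, 0.0, 68.1]
wrist_force: [0.7, 0.2, -0.2]
grip_width: 0.0119
time: 11.25
tcp_pos: [0.6933, -0.0532, 0.2526]
ee_rot: [180.0, 0.0, 67.8]
wrist_force: [0.4, 0.6, -1.0]
grip_width: -0.0001
t 11.25 tcp [ 0.6933 -0.0532  0.2526] rot [180.    0.   67.8] F [ 0.4  0.6 -1. ] w -0.0001
-22.0 [ 0.6939 -0.053 ] shift mm [ 0.4  0.4 80.6] turn -0.2
```

View pics/wrist9.png

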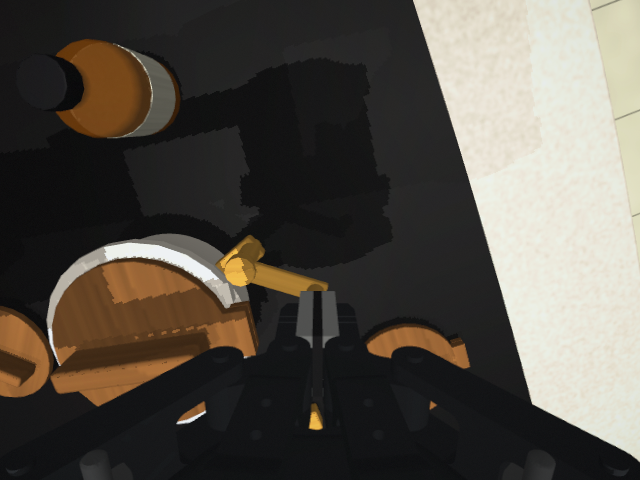

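The stub is hidden behind the closed fingers, on the tool's −x side. The numbers give about 15 mm clearance, so I can descend.

```bash
python3 -m pendant '[0,0,0,0.03,0,0,0,0,0.06,0,0,0,0,0.078,0,0,0,0,0.082,0,0,0,0,0.082,0]'
python3 arc.py 0.170 -22 -30 -40 -50 -60
python3 - <<'E'
from plant import env
import cv2
cv2.imwrite(f"pics/scene10.png",env.grab_frame("scene")[:,:,::-1])
a=cv2.imread('pics/scene10.png')[230:380,220:380];cv2.imwrite('pics/scenec10.png',cv2.resize(a,None,fx=4,fy=4,interpolation=2))
E
```

```text
time: 11.8
tcp_pos: [0.6938, -0.0531, 0.1703]
ee_rot: [-180.0, 0.0, 67.8]
wrist_force: [-0.6, 0.1, 0.4]
grip_width: 0.0001
t 11.8 tcp [ 0.6938 -0.0531  0.1703] rot [-180.     0.    67.8] F [-0.6  0.1  0.4] w 0.0001
-22.0 [ 0.6939 -0.053 ] shift mm [0.2 0.1 0.3] turn -0.2
-30.0 [ 0.693  -0.0603] shift mm [-6.9  2.   0.3] turn 7.8
-40.0 [ 0.6904 -0.0691] shift mm [-16.1   3.    0.3] turn 17.8
-50.0 [ 0.6864 -0.0774] shift mm [-25.3   2.3   0.3] turn 27.8
-60.0 [ 0.6809 -0.0848] shift mm [-34.2   0.1   0.3] turn 37.8
```

View pics/scenec10.png

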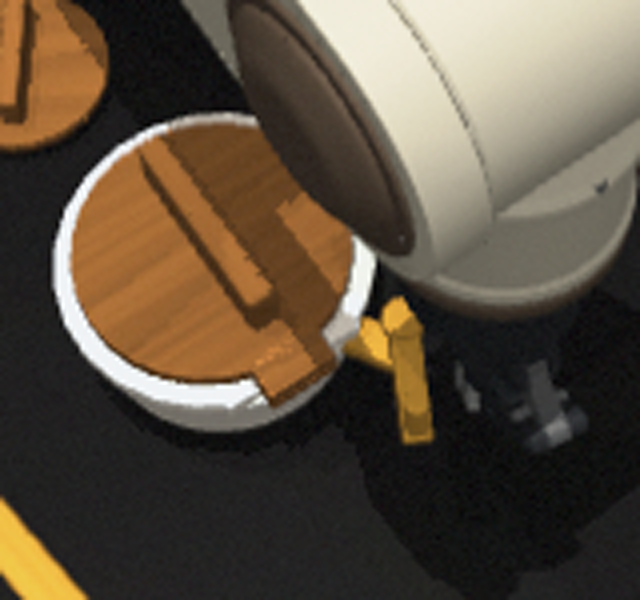

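```bash
python3 -m pendant '[0,-0.007,0.002,0,8, 0,-0.012,0.003,0,14, 0,-0.018,0.003,0,20, 0,-0.0215,0.003,0,24, 0,-0.025,0.0023,0,28]'
python3 arc.py 0.170 -54 -58 -62 -66 -70
```

```text
time: 12.35
tcp_pos: [0.6871, -0.0773, 0.172]
ee_rot: [179.9, -0.1, 39.6]
wrist_force: [1.9, -0.1, -0.2]
grip_width: -0.0004
t 12.35 tcp [ 0.6871 -0.0773  0.172 ] rot [ 1.799e+02 -1.000e-01  3.960e+01] F [ 1.9 -0.1 -0.2] w -0.0004
-54.0 [ 0.6843 -0.0805] shift mm [-4.1  0.7  2. ] turn 3.6
-58.0 [ 0.6821 -0.0834] shift mm [-7.7  1.5  2. ] turn 7.6
-62.0 [ 0.6797 -0.0862] shift mm [-11.3   2.1   2. ] turn 11.6
-66.0 [ 0.6771 -0.0888] shift mm [-15.    2.4   2. ] turn 15.6
-70.0 [ 0.6743 -0.0912] shift mm [-18.7   2.5   2. ] turn 19.6
```

Contact, with a force of about 1.9 N. I'll continue around the arc.

```bash
python3 -m pendant '[0,-0.004,0.0007,0.001,4, 0,-0.0077,0.0015,0.001,8, 0,-0.0113,0.002,0.001,12, 0,-0.015,0.0024,0.001,16, 0,-0.0187,0.0025,0.001,20]'
python3 arc.py 0.170 -74 -78 -82 -86 -90
python3 - <<'E'
from plant import env
import cv2
cv2.imwrite(f"pics/scene11.png",env.grab_frame("scene")[:,:,::-1])
a=cv2.imread('pics/scene11.png')[230:380,220:380];cv2.imwrite('pics/scenec11.png',cv2.resize(a,None,fx=4,fy=4,interpolation=2))
E
```

```text
time: 12.85
tcp_pos: [0.6743, -0.0911, 0.171]
ee_rot: [179.9, -0.1, 19.6]
wrist_force: [0.3, 1.1, 0.0]
grip_width: -0.0002
t 12.85 tcp [ 0.6743 -0.0911  0.171 ] rot [ 1.799e+02 -1.000e-01  1.960e+01] F [0.3 1.1 0. ] w -0.0002
-74.0 [ 0.6713 -0.0934] shift mm [-3.5  1.1  1. ] turn 3.6
-78.0 [ 0.6682 -0.0954] shift mm [-7.1  2.   1. ] turn 7.6
-82.0 [ 0.665  -0.0971] shift mm [-10.8   2.5   1. ] turn 11.6
-86.0 [ 0.6616 -0.0987] shift mm [-14.4   2.9   0.9] turn 15.6
-90.0 [ 0.6582 -0.1   ] shift mm [-18.1   3.    0.9] turn 19.6
```

View pics/scenec11.png

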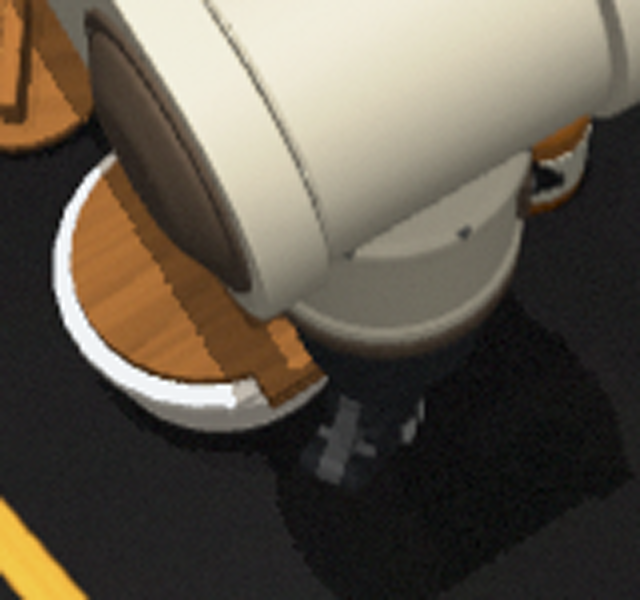

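```bash
python3 -m pendant '[0,-0.0035,0.001,0.001,4, 0,-0.007,0.002,0.001,8, 0,-0.0108,0.0025,0.001,12, 0,-0.0144,0.0029,0.001,16, 0,-0.018,0.003,0.001,20]'
python3 arc.py 0.170 -92 -94 -96 -98 -100
```

```text
time: 13.4
tcp_pos: [0.6583, -0.0999, 0.1696]
ee_rot: [180.0, -0.1, -0.3]
wrist_force: [1.3, -0.1, -0.4]
grip_width: 0.0002
t 13.4 tcp [ 0.6583 -0.0999  0.1696] rot [ 1.8e+02 -1.0e-01 -3.0e-01] F [ 1.3 -0.1 -0.4] w 0.0002
-92.0 [ 0.6564 -0.1006] shift mm [-1.8  0.7 -0.4] turn 1.7
-94.0 [ 0.6547 -0.1011] shift mm [-3.6  1.2 -0.4] turn 3.7
-96.0 [ 0.6529 -0.1015] shift mm [-5.4  1.6 -0.4] turn 5.7
-98.0 [ 0.6511 -0.1019] shift mm [-7.2  2.  -0.4] turn 7.7
-100.0 [ 0.6493 -0.1022] shift mm [-9.   2.4 -0.4] turn 9.7
```

```bash
python3 -m pendant '[0,-0.0018,0.0007,0,2, 0,-0.0036,0.0012,0,4, 0,-0.0054,0.0016,0,6, 0,-0.0072,0.002,0,8, 0,-0.009,0.0024,0,10]'
python3 arc.py 0.170 -101 -102 -103 -104 -106 -108 -110
python3 - <<'E'
from plant import env
import cv2
for n in ("wrist","top"):cv2.imwrite(f"pics/{n}12.png",env.grab_frame(n)[:,:,::-1])
E
```

```text
time: 13.9
tcp_pos: [0.6494, -0.1022, 0.1696]
ee_rot: [180.0, -0.1, -10.2]
wrist_force: [0.2, 0.5, -0.9]
grip_width: 0.0001
t 13.9 tcp [ 0.6494 -0.1022  0.1696] rot [ 1.80e+02 -1.00e-01 -1.02e+01] F [ 0.2  0.5 -0.9] w 0.0001
-101.0 [ 0.6483 -0.1023] shift mm [-1.   0.3 -0.4] turn 0.8
-102.0 [ 0.6474 -0.1024] shift mm [-1.9  0.5 -0.4] turn 1.8
-103.0 [ 0.6465 -0.1025] shift mm [-2.7  0.8 -0.4] turn 2.8
-104.0 [ 0.6456 -0.1026] shift mm [-3.6  1.1 -0.4] turn 3.8
-106.0 [ 0.6438 -0.1027] shift mm [-5.4  1.5 -0.4] turn 5.8
-108.0 [ 0.6419 -0.1028] shift mm [-7.2  1.9 -0.4] turn 7.8
-110.0 [ 0.6401 -0.1028] shift mm [-9.   2.2 -0.4] turn 9.8
```

View pics/wrist12.png

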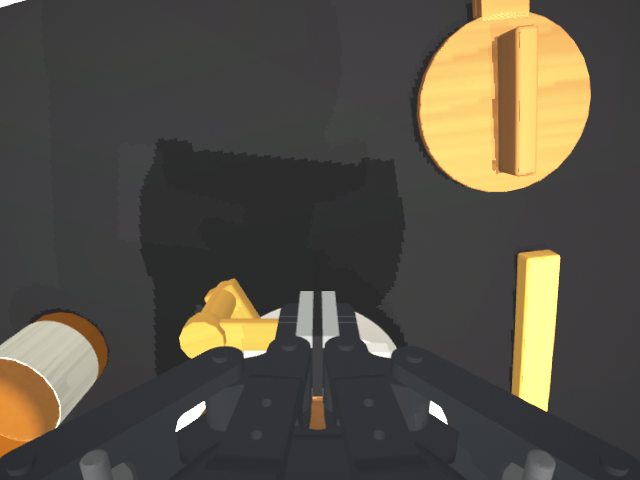

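The arm, from the pivot at (205,335) to (275,333), follows behind the fingers. I'll keep nudging until the stop shows up as force.

```bash
python3 -m pendant '[0,-0.001,0.0003,0,1, 0,-0.0019,0.0005,0,2, 0,-0.0027,0.0008,0,3]'
python3 arc.py 0.170 -104 -105
python3 -m pendant '[0,-0.001,0.0003,0,1, 0,-0.0019,0.0005,0,2, 0,-0.0027,0.0008,0,3]'
python3 arc.py 0.170 -107 -108
```

```text
time: 14.3
tcp_pos: [0.6461, -0.1025, 0.1683]
ee_rot: [180.0, -0.0, -13.2]
wrist_force: [1.0, -0.7, 0.4]
grip_width: -0.0003
t 14.3 tcp [ 0.6461 -0.1025  0.1683] rot [180.   -0.  -13.2] F [ 1.  -0.7  0.4] w -0.0003
-104.0 [ 0.6456 -0.1026] shift mm [-0.5  0.3 -1.7] turn 0.8
-105.0 [ 0.6447 -0.1027] shift mm [-1.4  0.5 -1.7] turn 1.8
time: 14.6
tcp_pos: [0.6432, -0.1027, 0.1681]
ee_rot: [180.0, -0.0, -16.3]
wrist_force: [0.2, 0.0, 1.5]
grip_width: -0.0002
t 14.6 tcp [ 0.6432 -0.1027  0.1681] rot [180.   -0.  -16.3] F [0.2 0.  1.5] w -0.0002
-107.0 [ 0.6428 -0.1028] shift mm [-0.3  0.2 -1.9] turn 0.7
-108.0 [ 0.6419 -0.1028] shift mm [-1.2  0.5 -1.9] turn 1.7
```

```bash
python3 -m pendant '[0,-0.001,0.0003,-0.001,1, 0,-0.0019,0.0005,-0.001,2, 0,-0.0027,0.0008,-0.001,3]'
python3 arc.py 0.170 -110 |head -1
python3 -m pendant '[0,-0.001,0.0003,0,1, 0,-0.0019,0.0005,0,2, 0,-0.0027,0.0008,0,3]'
python3 arc.py 0.170 -113 -114
```

```text
time: 14.9
tcp_pos: [0.6404, -0.1027, 0.1691]
ee_rot: [180.0, 0.0, -19.3]
wrist_force: [0.9, -0.5, 0.6]
grip_width: 0.0003
t 14.9 tcp [ 0.6404 -0.1027  0.1691] rot [180.    0.  -19.3] F [ 0.9 -0.5  0.6] w 0.0003
time: 15.2
tcp_pos: [0.6376, -0.1025, 0.1691]
ee_rot: [180.0, -0.0, -22.3]
wrist_force: [0.5, 0.9, -0.5]
grip_width: 0.0002
t 15.2 tcp [ 0.6376 -0.1025  0.1691] rot [180.   -0.  -22.3] F [ 0.5  0.9 -0.5] w 0.0002
-113.0 [ 0.6373 -0.1027] shift mm [-0.2  0.2 -0.9] turn 0.7
-114.0 [ 0.6364 -0.1026] shift mm [-1.1  0.5 -0.9] turn 1.7
```

```bash
python3 -m pendant '[0,-0.001,0.0003,0,1, 0,-0.0019,0.0005,0,2, 0,-0.0027,0.0008,0,3]'
python3 arc.py 0.170 -116 -117 -118 -120
python3 - <<'E'
from plant import env
import cv2
for n in ("wrist",):cv2.imwrite(f"pics/{n}13.png",env.grab_frame(n)[:,:,::-1])
E
```

```text
time: 15.5
tcp_pos: [0.6348, -0.1022, 0.1691]
ee_rot: [180.0, -0.0, -25.3]
wrist_force: [0.6, 0.1, 0.3]
grip_width: 0.0001
t 15.5 tcp [ 0.6348 -0.1022  0.1691] rot [180.   -0.  -25.3] F [0.6 0.1 0.3] w 0.0001
-116.0 [ 0.6346 -0.1024] shift mm [-0.1  0.2 -0.9] turn 0.7
-117.0 [ 0.6336 -0.1023] shift mm [-1.   0.5 -0.9] turn 1.7
-118.0 [ 0.6327 -0.1021] shift mm [-1.9  0.8 -0.9] turn 2.7
-120.0 [ 0.6309 -0.1018] shift mm [-3.7  1.3 -0.9] turn 4.7
```

View pics/wrist13.png

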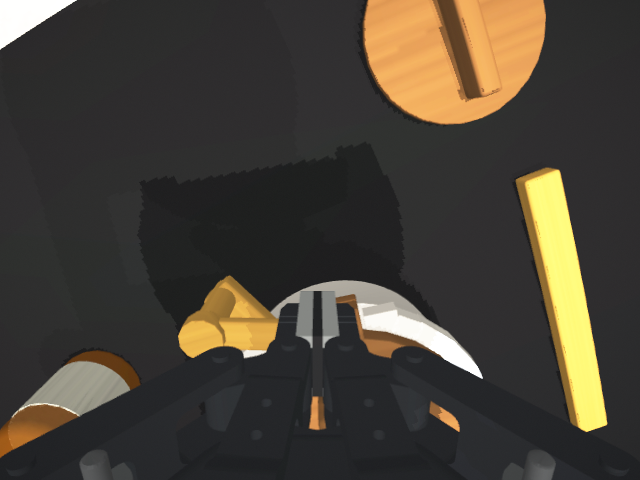

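The arm looks the same relative to the tool, so it is still moving with the fingers. On we go.

```bash
python3 -m pendant '[0,-0.001,0.0004,0,1, 0,-0.0019,0.0007,0,2, 0,-0.0027,0.001,0,3]'
python3 arc.py 0.170 -119 -120 -121 |head -1
python3 -m pendant '[0,-0.001,0.0003,0,1, 0,-0.0019,0.0005,0,2, 0,-0.0027,0.0008,0,3]'
python3 arc.py 0.170 -122 -123 -124
```

```text
time: 15.85
tcp_pos: [0.6319, -0.102, 0.169]
ee_rot: [180.0, 0.0, -28.3]
wrist_force: [0.8, -0.4, -0.4]
grip_width: 0.0001
t 15.85 tcp [ 0.6319 -0.102   0.169 ] rot [180.    0.  -28.3] F [ 0.8 -0.4 -0.4] w 0.0001
time: 16.15
tcp_pos: [0.6296, -0.1016, 0.1692]
ee_rot: [-180.0, -0.1, -31.3]
wrist_force: [9.5, -3.5, -3.8]
grip_width: -0.0003
t 16.15 tcp [ 0.6296 -0.1016  0.1692] rot [-1.80e+02 -1.00e-01 -3.13e+01] F [ 9.5 -3.5 -3.8] w -0.0003
-122.0 [ 0.6291 -0.1014] shift mm [-0.5  0.1 -0.8] turn 0.7
-123.0 [ 0.6282 -0.1012] shift mm [-1.4  0.3 -0.8] turn 1.7
-124.0 [ 0.6273 -0.101 ] shift mm [-2.3  0.6 -0.8] turn 2.7
```

A 10 N reaction appeared at φ ≈ −121°, an 81° swing (1.42 rad), which is inside the stated start range, so this should be the stop. I'll hold briefly, back off and lift.

```bash
python3 -m pendant '[0,0,0,0,0, 0,0,0,0,0, 0,0.01,0,0,0, 0,0.03,0,-0.0,0, 0,0.04,0,-0.03,0]'
python3 -m pendant '[0,0.03,0,-0.04,0, 0,0.08,0.0,-0.09,0, 0,0.12,0.0,-0.12,0,0,0.12,0.0,-0.12,0]'
python3 arc.py 0.170 -122 |head -1
python3 - <<'E'
from plant import env
import cv2
for n in ("wrist","top","scene"):cv2.imwrite(f"pics/{n}14.png",env.grab_frame(n)[:,:,::-1])
a=cv2.imread('pics/scene14.png')[230:380,220:380];cv2.imwrite('pics/scenec14.png',cv2.resize(a,None,fx=4,fy=4,interpolation=2))
E
```

```text
time: 16.65
tcp_pos: [0.6633, -0.1227, 0.1954]
ee_rot: [179.9, 0.4, -31.2]
wrist_force: [0.1, -0.4, -0.5]
grip_width: 0.0001
time: 17.05
tcp_pos: [0.7674, -0.1856, 0.3209]
ee_rot: [-180.0, -0.1, -31.2]
wrist_force: [0.3, -0.7, -0.3]
grip_width: 0.0002
t 17.05 tcp [ 0.7674 -0.1856  0.3209] rot [-1.80e+02 -1.00e-01 -3.12e+01] F [ 0.3 -0.7 -0.3] w 0.0002
```

View pics/wrist14.png

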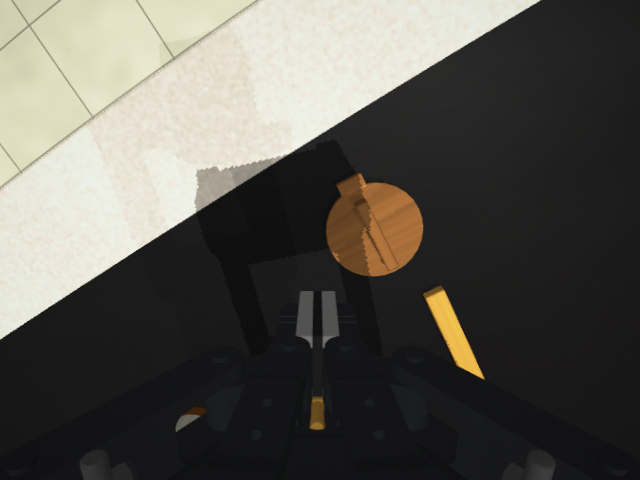

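View pics/scenec14.png

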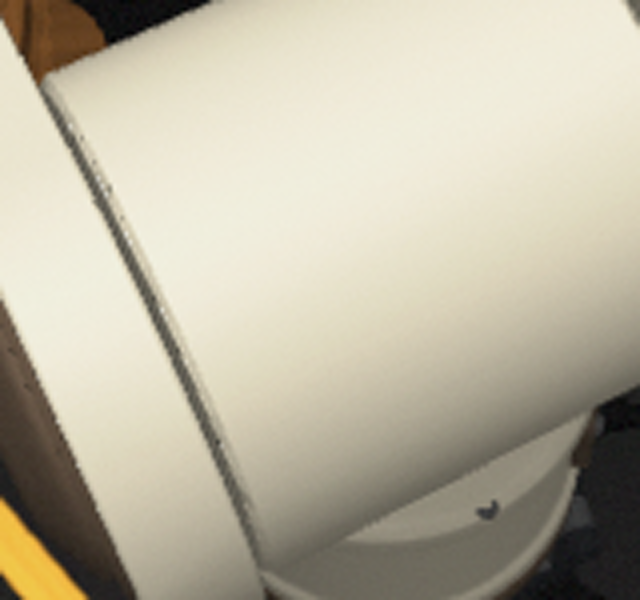

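View pics/top14.png

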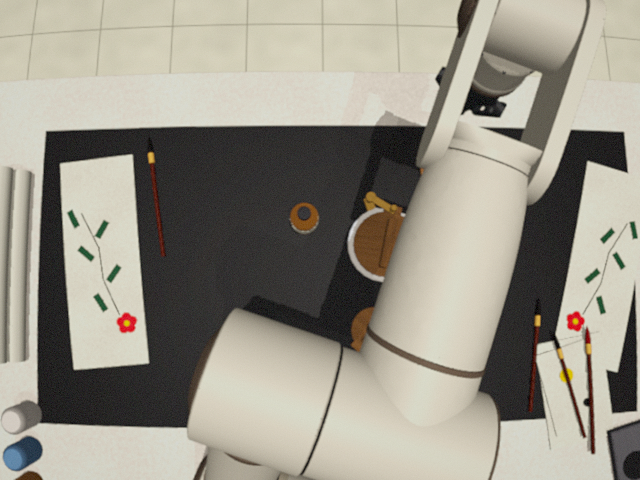

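The arm blocks the views of the catch. I'll go back over the pot at height and use the wrist camera.

```bash
python3 -m pendant '[0,-0.05,0,0,0, 0,-0.1,0,0,0, 0,-0.15,0,0,0, 0,-0.2,0,0,0, 0,-0.24,0,0,0]'
python3 -m pendant '[0,-0.02,0.01,0,0,0,-0.02,0.01,0,0]'
python3 - <<'E'
from plant import env
import cv2
for n in ("wrist","top","scene"):cv2.imwrite(f"pics/{n}15.png",env.grab_frame(n)[:,:,::-1])
E
```

```text
time: 17.7
tcp_pos: [0.5579, -0.0586, 0.3178]
ee_rot: [180.0, 0.1, -31.2]
wrist_force: [0.9, 1.4, 1.0]
grip_width: -0.0004
time: 17.9
tcp_pos: [0.5356, -0.057, 0.3192]
ee_rot: [180.0, -0.0, -31.1]
wrist_force: [0.5, -0.1, 0.1]
grip_width: -0.0001
```

View pics/wrist15.png

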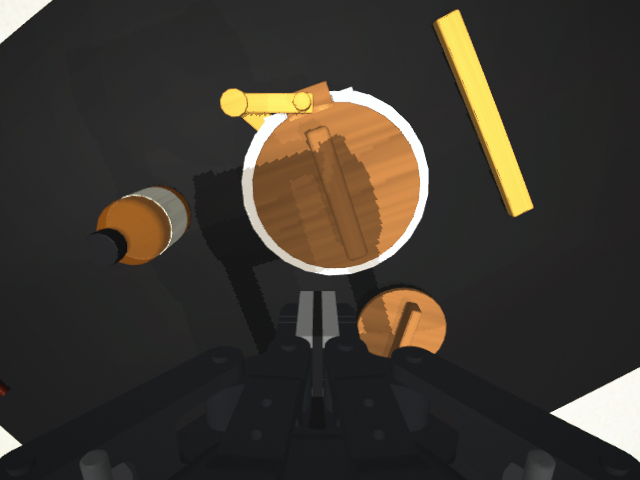

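View pics/scene15.png

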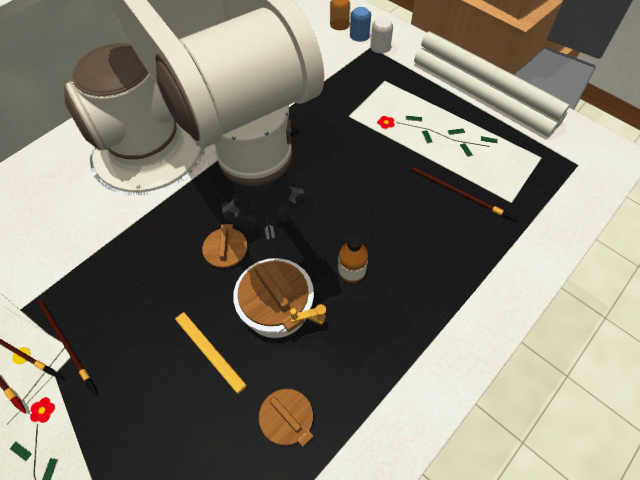

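```bash
python3 - <<'E'
from plant import env
from h import *
a=cv2.imread('pics/wrist15.png')[60:180,200:360];cv2.imwrite('pics/w15z.png',cv2.resize(a,None,fx=5,fy=5,interpolation=cv2.INTER_CUBIC))
c=env.calibration("wrist")
p=onz(c,233,103,.0885)[:2];s=onz(c,302,101,.116)[:2];print(p,s,np.hypot(*(s-p)),np.degrees(np.arctan2(*(s-p)[::-1])))
pot=np.array([.5476,-.0812]);print('pot yaw',np.degrees(np.arctan2(*(p-pot)[::-1]))-30.17)
E
python3 -c "
import cv2
a=cv2.imread('pics/scene15.png')[280:350,260:340];cv2.imwrite('pics/s15z.png',cv2.resize(a,None,fx=8,fy=8,interpolation=cv2.INTER_CUBIC))"
```

```text
[ 0.64447542 -0.05037619] [ 0.61761712 -0.09417475] 0.05137783644509125 -121.51760057280808
pot yaw -12.519978473650397
```

View pics/w15z.png

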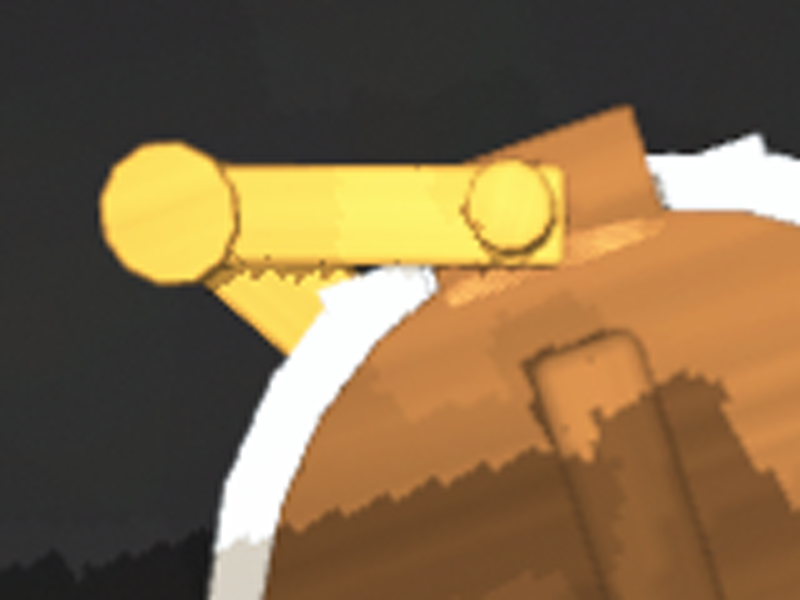

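View pics/s15z.png

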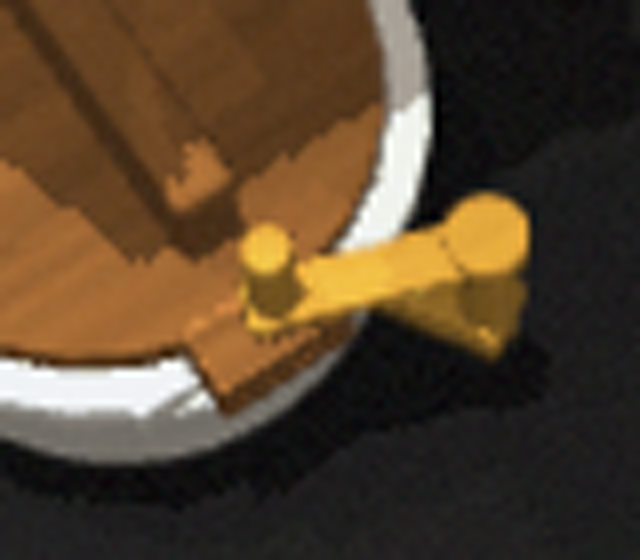

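The catch arm lies across the seated tab at −121.5°, about −109° in the pot's frame, which points it over the key. The bottle (352,260) and the paperweight (210,352) are at the same scene pixels as at the start, and the gripper is clear of everything at z ≈ 0.32. I'll hand in.

Run:
```python
from plant import env
s=env.sense();print(s['time'],s['wrist_force'].round(2),abs(s['qvel']).max().round(2));print(env.finish_job())
```

```text
18.05 [ 0.79 -0.13 -0.64] 1.41
the job is handed in; nothing more can be done
None
```

The pot is closed: the lid is down in its notch, the catch is in over the tab, and I handed the job in at 18.05 s. No verdict was reported.

**Lid:** I turned it about 102° counter-clockwise with the open fingers against opposite ends of the bar, creeping at the end until the key dropped. The tab's middle measured about −12° against the notch at about −12°, and the tab's height fits a seated lid. Raw heights from the two-camera check read 5–10 mm low, so I judged the tab's height relative to the catch pivot.

**Catch:** I pushed the stub in with closed fingers until a firm reaction of about 10 N showed the stop. That was a swing of about 81° (1.42 rad). The last pictures show the arm across the tab at about −109° in the pot's frame. The catch's exact zero is inferred from that reaction, because I could not read the joint angle.

**Other objects:** The bottle and the paperweight show no visible movement in the scene pictures, judged by eye. The gripper was clear at about 0.32 m height, with wrist force at noise level. The fastest joint still read 1.4 degrees/s when I handed in.

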